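# Draw the telescoping gauge arm out to the marked reading and hold it

### The job

Set the telescoping length gauge on the bench to the reading marked by the red clip: take its black sliding head between the fingers so that the round green lock button on the side is squeezed fully in, and only then draw the arm out until the black pointer stands right at the middle of the red clip on the white scale. A spring pulls the arm back, so stay there and finish still holding the head, with the button squeezed in, the arm at rest and the pointer at the clip. Leave the beaker, timer, petri dish and slide carton round it where they are.

Things in the scene. Friction and masses are not known exactly. Their poses are not given: they have to be found in the camera images.
- gauge: Length gauge fixed to the bench: grey base plate 12 mm thick (x -265 to 165, y -52 to 64 mm), square aluminium outer tube 28 mm wide (x -250 to -90 mm), its axis 95 mm above the bench at y = 0; beside it the white scale rail. Origin on the bench under the tube axis. x: horizontal, the way the arm draws out; z up; y: from the tube towards scale and button.
- reading_arm (a joint): How far the arm is drawn out along the gauge's x (m): 0 home, where it starts and is locked with 1 mm of play by a steel tooth in a slot of the outer tube; at most 0.14. A spring pulls it home with 3 N (home) to 4.5 N (out), friction under 1 N. It comes out only with the lock button squeezed in 4 mm or more; let go, it slides back.
- lock_button (a joint): Travel of the lock button into the head, in m: 0 out, 0.006 fully in. Spring: 3.6 N at the start of the travel, 7.2 N fully in. It moves in the gauge's -y direction.
- grip (a point): Where to grip; moves with the arm. Centre of the black head with its button in, 95 mm above the bench. Head: 52 mm long (gauge x), 31 wide (y), 75 to 115 mm above the bench; plain ribbed face 15.75 mm from here to -y. Width over button 37.5 mm, 31.5 mm with it in. Grip from above, fingers closing along gauge y: one pad on the button, one on the ribbed face.
- button_face (a point): Centre of the outer face of the round green lock button, 22 mm in diameter, on the head's scale side (gauge +y), 95 mm above the bench; it looks to gauge +y and moves with the arm and the button.
- pointer (a point): Lower tip of the black pointer, a pin that hangs from a side bar on the arm 50 mm ahead (gauge x) of the head's centre; 60 mm above the bench, 12 mm above the scale, at gauge y = +45 mm. Moves with the arm.
- red_clip: Red clip on the white scale rail, fixed: 6 mm wide along the scale, 31 mm across; it marks the reading to set. Origin at its middle, level with the top of the scale; axes parallel to the gauge's. The rail is 175 x 26 mm, top 48 mm above the bench, centre line at gauge y = 46 mm, with ticks every 5 mm, the longest every 50 mm.
- clip_mark (a point): Middle of the top of the red clip, 51 mm above the bench, on the centre line of the scale; axes parallel to the gauge's. The pointer must stand over it: same gauge x. It lies 60 to 125 mm in gauge x from the pointer's home place.
- beaker: Bystander: small glass beaker, 45 mm in diameter, 57 mm high, loose; origin at the centre of its underside.
- timer: Bystander: white digital timer, 46 x 66 x 63 mm high, loose; origin at the centre of its underside.
- petri_dish: Bystander: petri dish, 74 mm in diameter, 18 mm high, loose; origin at the centre of its underside.
- slide_box: Bystander: small green and white slide carton, 55 x 82 x 32 mm high, loose; origin at the centre of its underside.

How it is judged:
On the way:
1. the lock button is squeezed in by the fingers (over 4 mm) while the arm is still home (within 4 mm) (value of joint lock_button above 0.004 m and contact force between the fingers and lock_button above 2 N and value of joint reading_arm below 0.004 m), for 0.1 s.
At the end, for the whole second after the job is handed in: The pointer stands within 4 mm of the middle of the red clip along the scale, the arm is at rest (under 10 mm/s), and the fingers still hold the head with the lock button squeezed in (over 4 mm, more than 2 N on it) (x of pointer in the frame of clip_mark between -0.004 and 0.004 m and value of joint lock_button above 0.004 m and contact force between the fingers and lock_button above 2 N and velocity of joint reading_arm between -0.01 and 0.01 m/s); the arm keeps its last pose, push and grip.
It fails at once if the beaker is pushed more than 20 mm (distance of beaker from where it was at the start of the episode above 0.02 m).
It fails at once if the timer is pushed more than 20 mm (distance of timer from where it was at the start of the episode above 0.02 m).
It fails at once if the petri dish is pushed more than 20 mm (distance of petri_dish from where it was at the start of the episode above 0.02 m).
It fails at once if the slide carton is pushed more than 20 mm (distance of slide_box from where it was at the start of the episode above 0.02 m).
It also fails if it takes over 42 s, if anything falls off the work surface, if the arm or the gripper's body presses on something with over 40 N, if the wrist force passes 120 N, or if a joint passes its speed limit or range.

### The arm

A 7-joint arm with a two-finger parallel gripper is mounted at the origin on a cart in front of the work surface, level with it; the furniture and walls round the work are solid. World frame = base frame: x ahead of the robot, y to its left, z up, the work surface at z = 0. Lengths are in m, angles in rad, forces in N, time in s.
With the tool pointing down it reaches from about 0.4 to 0.9 m from the base axis. Payload 5.6 kg.
Tool frame: the origin (TCP) lies midway between the tips of the shut fingers; the grasp point (between the pads) lies 19 mm behind it (env.grasp_offset is the z of the grasp point in the tool frame, in m); z points along the fingers, y is the line along which they close (so a half turn about z gives the same grasp; the last joint's range is limited). The gripper opens to 92 mm and grips with 3 to 60 N. Pads are 20 mm wide; open, the fingers measure 128 mm over their backs; the gripper's body (75 mm by 189 mm) begins 69 mm behind the grasp point.
Start: joints at [1.193, 0.468, -0.012, 1.603, 0.006, 1.071, -0.056], TCP at [0.214, -0.614, 0.215] pointing down, gripper open.
Joint ranges: [-2.53, 2.53], [-0.31, 2.02], [-1.57, 1.55], [0.28, 2.44], [-1.29, 4.43], [0.15, 1.84], [-2.92, 2.92]. Speed limits (rad/s): [2.57, 2.57, 3.14, 3.14, 3.14, 3.14, 3.14].

### API

Orientations are given as a 3x3 rotation matrix whose columns are the frame's x, y, z axes.
In Python, from workcell import env gives the robot as it stands.
- The arm moves only by the tool carry_out, never from a script. Its arguments are lists of equal length, an entry for each row: "translation": the shift along the tool's x, y, z in cm, a list of three; "roll": the turn about the tool's z in rad. In form: {"translation": [[x, y, z], ...], "roll": [roll, ...]}. A call has exactly 5 rows; each row shifts and turns the commanded pose from where the row before left it, along the tool's axes as they then stand; what a row does not reach is not made up. A row lasts 1/10 s, in which the tool goes at most 50 mm and 8.59 degrees, less where a joint would pass 70% of its speed; a pose out of reach is approached as far as the arm can. A call with a gripper value outside its range is refused whole. "jaw" is the opening, from -1 (shut) to 1 (fully open), set as the call begins (left out, the last holds). The fingers move at their own pace and stop on an object; "grip_force" is the grip in N (left out, the last holds). Time passes only in rows, so rows that do not move let the fingers close, or fill a call up. It gives the time, the measured TCP pose, the force, the opening and the grip force at its end, in the units of the state.
- env.get_state(): the state, without advancing time (a new reading comes with each control period).
- env.get_image(name): name is "side" or "top"; returns a dict with "frame" (400x640x3 uint8, red, green, blue), "depth" (400x640 float32, m along the optical axis (not along the pixel's ray), 0 where there is no reading), "fx", "fy", "cx", "cy" (pixels), "distortion" ([k1, k2, p1, p2, k3] as OpenCV has them; the pictures are not rectified), "R" (3x3) and "t" (3): a world point X has camera coordinates R X + t. Camera axes: x right, y down, z forward; pixel columns grow to the right and rows downward; lengths in m; the calibration is good to about 2 mm. A picture is of the moment at which its call begins.
- env.sign_off(): hands the job in; it is judged then, once.
The state is a dict: "time_s": time; "joint_pos": joint angles; "joint_vel": joint speeds; "effort": joint torques, N m; "ee_pos": TCP position; "tcp_rot": TCP orientation; "ft_force": force on the tool from outside, world axes, zero at the start; "wrist_torque": the same for the moment, N m; "opening": finger opening in m; "gripper_force": force on a finger pad.
Only numpy, scipy, OpenCV 4.12 (cv2) and the standard library are available. Lean on these libraries where they do the work, as an engineer would, in place of code of your own. Each camera call takes 0.05 s, during which the arm holds its last target. There are 200 camera calls.

## Working session

There is one attempt and no reset: what is moved stays moved. The work goes in short steps, Python scripts to look and compute and a tool call to move; the robot and the scene stay as the last step left them, time stands still between calls to the robot, and variables do not carry over. Pictures are saved under pics/ and viewed, at most 10 in all, crops included, and the job is handed in when it is done.

Besides the shell and the picture viewer there is one more tool, called after ">>>" as name([rows], argument=value, ...), one row to a line, values as JSON. carry_out: Moves the arm, as the interface text tells. Its arguments: {"type":"object","properties":{"translation":{"type":"array"},"roll":{"type":"array"},"jaw":{"type":"number"},"grip_force":{"type":"number"}},"required":["translation","roll"]}

```bash
mkdir -p pics; ls; cat > h.py <<'E'
import numpy as np, cv2, pickle
def K(c): return np.array([[c['fx'],0,c['cx']],[0,c['fy'],c['cy']],[0,0,1.]])
def ray(c,uv):
    p=cv2.undistortPoints(np.array([[uv]],float),K(c),np.array(c['distortion'],float))[0,0]
    R=np.array(c['R']);t=np.array(c['t'])
    return -R.T@t, R.T@np.array([p[0],p[1],1.])
def onz(c,uv,z):
    o,d=ray(c,uv); return o+d*(z-o[2])/d[2]
def tri(c1,u1,c2,u2):
    o1,d1=ray(c1,u1);o2,d2=ray(c2,u2)
    s=np.linalg.lstsq(np.c_[d1,-d2],o2-o1,rcond=None)[0]
    a=o1+s[0]*d1;b=o2+s[1]*d2
    return (a+b)/2,np.linalg.norm(a-b)
def proj(c,X):
    return cv2.projectPoints(np.array([X],float),cv2.Rodrigues(np.array(c['R'],float))[0],np.array(c['t'],float),K(c),np.array(c['distortion'],float))[0].ravel()
def pt3(c,u,v):
    z=c['depth'][int(v),int(u)]; o,d=ray(c,(u,v)); return o+d*z
E
python3 - <<'E'
from workcell import env
import pickle,cv2,numpy as np
for n in('side','top'):
    c=env.get_image(n); pickle.dump(c,open(n+'0.pkl','wb'))
    cv2.imwrite(f'pics/{n}0.png',c['frame'][...,::-1])
    print(n,-np.array(c['R']).T@c['t'],np.array(c['R'])[2])
s=env.get_state();print(s['ee_pos'],s['tcp_rot'],s['opening'],s['time_s'])
E
```

```text
pics
side [ 0.53813367 -0.60950852  0.56574214] [-0.00266028  0.83579597 -0.54903372]
top [0.35602699 0.09408989 0.93959336] [ 0.20984731  0.03076161 -0.97725014]
[ 0.21332854 -0.61345384  0.21375667] [[ 9.44504491e-01  3.28497844e-01 -6.57414126e-04]
 [ 3.28498467e-01 -9.44503430e-01  1.42390728e-03]
 [-1.53179426e-04 -1.56084635e-03 -9.99998770e-01]] 0.09188190191257574 0.1
```

View pics/side0.png

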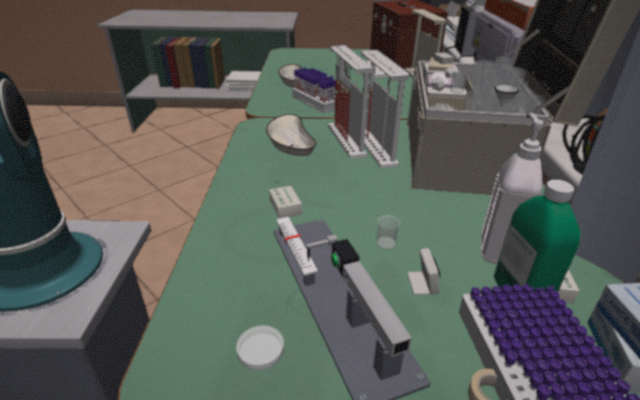

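View pics/top0.png

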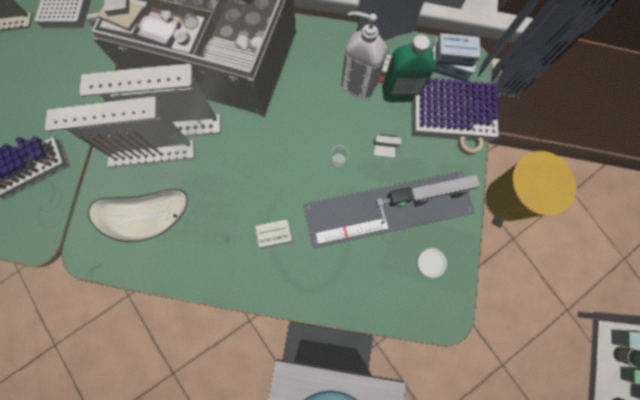

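The side view shows the green button at about (336,258), the clip at about (292,237) and the pointer bar from about (335,240) to (307,246). In the top view the button is at about (403,204), the clip at (346,231) and the pointer at about (383,222). The gauge draws out towards world +y. I'll look at enlarged crops of both.

```bash
python3 - <<'E'
import cv2,numpy as np
a=cv2.imread('pics/side0.png')[205:305,260:380]; b=cv2.imread('pics/top0.png')[170:250,300:420]
a=cv2.resize(a,None,fx=6,fy=6,interpolation=cv2.INTER_CUBIC);b=cv2.resize(b,None,fx=6,fy=6,interpolation=cv2.INTER_CUBIC)
cv2.imwrite('pics/cs.png',a[:600]);cv2.imwrite('pics/ct.png',b)
E
```

```text
(no output)
```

View pics/cs.png

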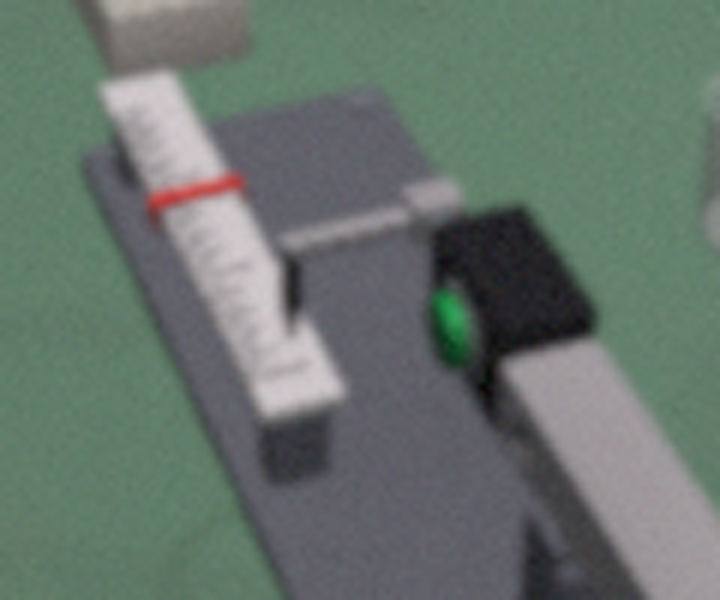

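View pics/ct.png

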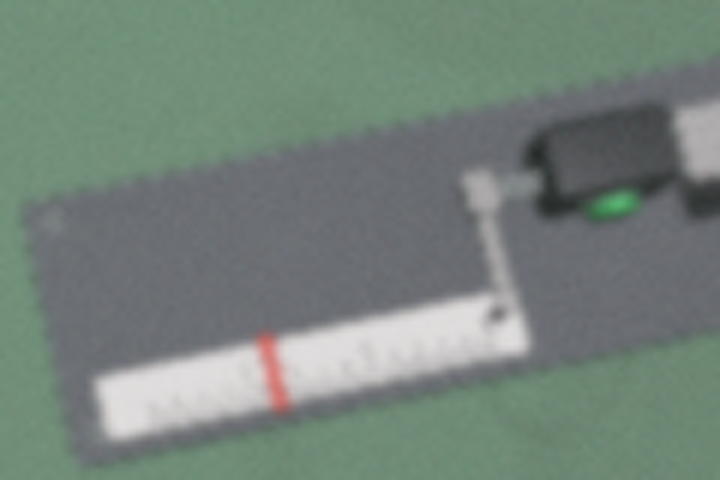

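In the side crop the pointer tip is near (293,325), i.e. pixel (308.5,258.8), and the clip middle is near (196,194). In the top crop the clip is near (275,372), the button near (612,203) and the head's top corners near (550,140)–(675,180).

```bash
cat > m.py <<'E'
from h import *
def masks(c,win):
    hsv=cv2.cvtColor(c['frame'],cv2.COLOR_RGB2HSV); H,S,V=[hsv[...,i].astype(int) for i in range(3)]
    w=np.zeros(H.shape,bool); w[win[1]:win[3],win[0]:win[2]]=1
    return dict(red=w&((H<8)|(H>172))&(S>110)&(V>90), green=w&(H>55)&(H<80)&(S>150)&(V>70), white=w&(V>165)&(S<45), dark=w&(V<65))
def cen(m): v,u=np.nonzero(m); return np.array([u.mean(),v.mean()]),len(u)
E
python3 - <<'E'
from m import *
s=pickle.load(open('side0.pkl','rb'));t=pickle.load(open('top0.pkl','rb'))
ms=masks(s,(262,205,370,290));mt=masks(t,(300,175,425,250))
for k in('red','green'):
    a,n=cen(ms[k]);b,m=cen(mt[k]);print(k,a,n,b,m,*tri(s,a,t,b), 'top z51',onz(t,b,.051),'side z51',onz(s,a,.051))
# rail axis from top & side: white+red pixels -> plane z=.048
for n,c,m in(('top',t,mt),('side',s,ms)):
    w=((m['white']|m['red'])*255).astype(np.uint8)
    if n=='top': w[:, 392:]=0; w[:205]=0
    else: w[:, 318:]=0
    w=cv2.morphologyEx(w,cv2.MORPH_CLOSE,np.ones((3,3)))
    k,l,st,_=cv2.connectedComponentsWithStats(w); i=1+np.argmax(st[1:,4]); v,u=np.nonzero(l==i)
    P=np.array([onz(c,(a,b),.048)[:2] for a,b in zip(u,v)],np.float32)
    r=cv2.minAreaRect(P*1000); print(n,r); 
    b=cv2.boxPoints(r); e=max((b[1]-b[0],b[2]-b[1]),key=np.linalg.norm); e*=np.sign(e[1]); print('yaw',np.degrees(np.arctan2(e[1],e[0])))
# plate from top
hsv=cv2.cvtColor(t['frame'],cv2.COLOR_RGB2HSV); S=hsv[...,1]; 
w=((S<60)*255).astype(np.uint8); w[:170]=0;w[250:]=0;w[:,:298]=0;w[:,476:]=0
w=cv2.morphologyEx(w,cv2.MORPH_OPEN,np.ones((3,3)))
v,u=np.nonzero(w);print(cv2.minAreaRect(np.array([onz(t,(a,b),.012)[:2]*1000 for a,b in zip(u,v)],np.float32)))
# depth sample of head top, both views
for n,c,us in(('top',t,[(398,194),(402,193),(408,193)]),('side',s,[(343,247),(347,252),(350,256)])):
    for q in us: print(n,q,pt3(c,*q))
tipS=((293.5)/6-.5+260,(327.5)/6-.5+205)
print('tip z60 side',onz(s,tipS,.060),'depth',pt3(s,*tipS))
for z in(.06,.09): print('pin top',z,onz(t,(497.5/6-.5+300,315.5/6-.5+170),z))
E
```

```text
red [291.3        236.76666667] 30 [344.8 230.4] 5 [0.48066833 0.04451992 0.0487227 ] 0.004056381288315827 top z51 [0.48235583 0.04501621 0.051     ] side z51 [0.47898546 0.04092959 0.051     ]
 ** On entry to DLASCL parameter number  4 had an illegal value
 ** On entry to DLASCL parameter number  4 had an illegal value
 ** On entry to DLASCL parameter number  4 had an illegal value
 ** On entry to DLASCL parameter number  4 had an illegal value
 ** On entry to DLASCL parameter number  5 had an illegal value
 ** On entry to DLASCL parameter number  4 had an illegal valuem.py:6: RuntimeWarning: Mean of empty slice.
  def cen(m): v,u=np.nonzero(m); return np.array([u.mean(),v.mean()]),len(u)
  ret = ret.dtype.type(ret / rcount)
Traceback (most recent call last):
  File "h.py", line 11, in tri
    s=np.linalg.lstsq(np.c_[d1,-d2],o2-o1,rcond=None)[0]
      ~~~~~~~~~~~~~~~^^^^^^^^^^^^^^^^^^^^^^^^^^^^^^^^
numpy.linalg.LinAlgError: SVD did not converge in Linear Least Squares
```

```bash
cat > m.py <<'E'
from h import *
def wcen(c,win,kind,th):
    f=c['frame'].astype(float); R,G,B=f[...,0],f[...,1],f[...,2]
    w=R-np.maximum(G,B) if kind=='red' else G-np.maximum(R,B)
    m=np.zeros_like(w); x0,y0,x1,y1=win; m[y0:y1,x0:x1]=np.clip(w[y0:y1,x0:x1]-th,0,None)
    v,u=np.mgrid[:400,:640]; s=m.sum(); return np.array([(m*u).sum()/s,(m*v).sum()/s]),(m>0).sum()
def white(c,win):
    hsv=cv2.cvtColor(c['frame'],cv2.COLOR_RGB2HSV); f=c['frame'].astype(int)
    w=(((hsv[...,2]>150)&(hsv[...,1]<50))|(f[...,0]-np.maximum(f[...,1],f[...,2])>30))*255
    m=np.zeros(w.shape,np.uint8); x0,y0,x1,y1=win; m[y0:y1,x0:x1]=w[y0:y1,x0:x1]
    m=cv2.morphologyEx(m,cv2.MORPH_CLOSE,np.ones((3,3)))
    k,l,st,_=cv2.connectedComponentsWithStats(m); return l==1+np.argmax(st[1:,4])
E
python3 - <<'E'
from m import *
np.set_printoptions(precision=4,suppress=True)
s=pickle.load(open('side0.pkl','rb'));t=pickle.load(open('top0.pkl','rb'))
for k,ws,wt,th in(('red',(280,228,305,248),(338,222,355,242),25),('green',(328,248,345,272),(394,198,412,210),30)):
    a,n=wcen(s,ws,k,th);b,m=wcen(t,wt,k,th);z=.051 if k=='red' else .095
    print(k,a,n,b,m,*tri(s,a,t,b), 'top',onz(t,b,z),'side',onz(s,a,z))
for n,c,win in(('top',t,(305,215,392,250)),('side',s,(272,214,320,278))):
    v,u=np.nonzero(white(c,win))
    P=np.array([onz(c,(a,b),.048)[:2] for a,b in zip(u,v)],np.float32)
    r=cv2.minAreaRect(P*1000); b=cv2.boxPoints(r); e=max((b[1]-b[0],b[2]-b[1]),key=np.linalg.norm); e=e*np.sign(e[1]); print(n,r,'yaw',np.degrees(np.arctan2(e[1],e[0])))
S=cv2.cvtColor(t['frame'],cv2.COLOR_RGB2HSV)[...,1]
w=((S<60)*255).astype(np.uint8); w[:170]=0;w[250:]=0;w[:,:298]=0;w[:,476:]=0
w=cv2.morphologyEx(w,cv2.MORPH_OPEN,np.ones((3,3)))
v,u=np.nonzero(w);print('plate',cv2.minAreaRect(np.array([onz(t,(a,b),.012)[:2]*1000 for a,b in zip(u,v)],np.float32)))
for n,c,us in(('top',t,[(398,194),(402,193),(408,193)]),('side',s,[(343,247),(347,252),(350,256)])):
    for q in us: print(n,q,pt3(c,*q))
tipS=((293.5)/6-.5+260,(327.5)/6-.5+205)
print('tip side',onz(s,tipS,.060),'depth',pt3(s,*tipS))
for z in(.06,.09): print('pin top',z,onz(t,(497.5/6-.5+300,315.5/6-.5+170),z))
E
```

```text
red [291.8325 236.5091] 65 [345.0918 231.5809] 51 [0.4798 0.0438 0.0494] 6.869397399765426e-05 top [0.4796 0.0439 0.051 ] side [0.48   0.0418 0.051 ]
green [334.8088 257.4341] 44 [402.1768 203.7409] 22 [ 0.5598 -0.0748  0.1001] 0.0013201037209663532 top [ 0.5604 -0.0759  0.095 ] side [ 0.5607 -0.0687  0.095 ]
top ((485.91265869140625, 28.518157958984375), (34.37353515625, 177.1204833984375), 24.240001678466797) yaw 114.24
side ((486.7392272949219, 27.454055786132812), (33.25428771972656, 177.01988220214844), 18.950090408325195) yaw 108.950096
plate ((561.3970947265625, -61.42607116699219), (208.538818359375, 469.13458251953125), 9.748377799987793)
top (398, 194) [ 0.5761 -0.0593  0.1169]
top (402, 193) [ 0.5807 -0.0686  0.1145]
top (408, 193) [ 0.5829 -0.0823  0.115 ]
side (343, 247) [ 0.5738 -0.0647  0.1144]
side (347, 252) [ 0.58   -0.0769  0.1141]
side (350, 256) [ 0.5842 -0.0884  0.1156]
tip side [ 0.515  -0.0339  0.06  ] depth [ 0.5153 -0.0402  0.0655]
pin top 0.06 [ 0.516 -0.041  0.06 ]
pin top 0.09 [ 0.5105 -0.0364  0.09  ]
```

```bash
cat > cloud.py <<'E'
from m import *
def cloud(c):
    v,u=np.mgrid[:400,:640]; p=cv2.undistortPoints(np.c_[u.ravel(),v.ravel()].astype(float)[:,None],K(c),np.array(c['distortion'],float))[:,0]
    X=np.c_[p,np.ones(len(p))]*c['depth'].ravel()[:,None]; R=np.array(c['R'])
    return ((X-c['t'])@R).reshape(400,640,3)
E
python3 - <<'E'
from cloud import *
np.set_printoptions(precision=4,suppress=True)
def yaw(P,lab):
    for _ in range(3):
        vx,vy,x,y=cv2.fitLine(P.astype(np.float32),cv2.DIST_HUBER,0,.001,.001).ravel(); 
        if vy<0:vx,vy=-vx,-vy
        d=(P-[x,y])@[-vy,vx]; P=P[abs(d)<.03]
    print(lab,len(P),'yaw %.2f'%np.degrees(np.arctan2(vy,vx)),'c',x,y,'spread',np.percentile((P-[x,y])@[vx,vy],[1,99]),np.percentile((P-[x,y])@[-vy,vx],[2,98]))
for n in('side','top'):
    c=pickle.load(open(n+'0.pkl','rb')); X=cloud(c); ok=c['depth']>0
    hit=lambda z0,z1:ok&(X[...,2]>z0)&(X[...,2]<z1)&(X[...,0]>.42)&(X[...,0]<.72)&(X[...,1]<.15)&(X[...,1]>-.34)
    yaw(X[hit(.105,.122)][:,:2],n+' tube')
    V=cv2.cvtColor(c['frame'],cv2.COLOR_RGB2HSV)[...,2]
    bl=hit(.108,.12)&(V<75); yaw(X[bl][:,:2],n+' black head'); P=X[bl][:,:2].astype(np.float32)*1000; print(cv2.minAreaRect(P))
    r=hit(.042,.056)&(V>150); yaw(X[r][:,:2],n+' rail'); 
    # rail by colour, centroid per column/row, plane
    m=white(c,(305,215,392,250) if n=='top' else (272,214,320,278))
    Q=[]
    if n=='top':
        for u in range(322,380): vv=np.nonzero(m[:,u])[0]; Q.append([onz(c,(u,vv.min()-.5),.048),onz(c,(u,vv.max()+.5),.048)])
    else:
        for v in range(224,268): uu=np.nonzero(m[v])[0]; Q.append([onz(c,(uu.min()-.5,v),.048),onz(c,(uu.max()+.5,v),.048)])
    Q=np.array(Q)
    for j in(0,1): yaw(Q[:,j,:2],n+' edge%d'%j)
E
```

```text
side tube 2192 yaw 111.92 c 0.60879886 -0.15632956 spread [-0.096   0.1153] [-0.0146  0.0134]
side black head 411 yaw 114.80 c 0.5761169 -0.07373489 spread [-0.0212  0.0275] [-0.0152  0.0132]
((576.5986938476562, -71.65320587158203), (29.68975830078125, 54.031646728515625), 21.640907287597656)
side rail 719 yaw 111.49 c 0.48907146 0.021233458 spread [-0.0801  0.0921] [-0.0119  0.0117]
side edge0 44 yaw 111.84 c 0.47510058 0.024983948 spread [-0.0709  0.0644] [-0.0018  0.0048]
side edge1 44 yaw 111.38 c 0.51091653 0.0034350278 spread [-0.0468  0.088 ] [-0.0039  0.0069]
top tube 1131 yaw 111.53 c 0.60201323 -0.13911892 spread [-0.1113  0.1018] [-0.0149  0.014 ]
top black head 59 yaw 99.93 c 0.5633505 -0.05828175 spread [-0.0351  0.0161] [-0.0265  0.0075]
((574.4909057617188, -66.09114074707031), (29.29249382019043, 48.8999137878418), 21.333553314208984)
top rail 760 yaw 111.28 c 0.48444375 0.03114755 spread [-0.0877  0.0832] [-0.0129  0.0125]
top edge0 58 yaw 111.66 c 0.49957195 0.033234615 spread [-0.0702  0.0698] [-0.0013  0.0012]
top edge1 58 yaw 112.00 c 0.48411348 -0.002945597 spread [-0.0353  0.1039] [-0.0013  0.0029]
```

The gauge yaw is about 111.6°, and the heights and rail offset (45.9 mm) agree with the text. The head centre is near (0.575,-0.070), and the arm needs to draw out about 90 mm. Next I plan the transfer.

```bash
cat > plan.py <<'E'
from workcell import env
import numpy as np
s=env.get_state(); p=np.array(s['ee_pos']); R=np.array(s['tcp_rot'])
def plan(goal,yaw_x,n):
    """rows to bring TCP to goal, tool x at world yaw_x deg, n rows"""
    cur=np.arctan2(R[1,0],R[0,0]); d=-(np.radians(yaw_x)-cur); d=(d+np.pi)%(2*np.pi)-np.pi
    q=p.copy(); a=cur; rr=round(d/n,3)
    for i in range(n):
        M=np.array([[np.cos(a),np.sin(a),0],[np.sin(a),-np.cos(a),0],[0,0,-1]])
        t=np.round(M.T@((goal-q)/(n-i))*100,1); q=q+M@t/100; a-=rr
        print(t.tolist(),end=', ' if (i+1)%5 else '\n')
    print('roll',rr,'end',q,np.degrees(a))
E
python3 - <<'E'
from plan import *
print(env.grasp_offset,np.round(s['ft_force'],2),s['gripper_force'])
plan(np.array([.5748,-.0704,.19]),111.6,20)
E
```

```text
-0.0187 [-0.52  0.26 -0.08] 0.0
[2.6, -2.0, 0.1], [2.7, -1.8, 0.1], [2.9, -1.5, 0.1], [3.0, -1.3, 0.1], [3.1, -1.0, 0.1]
[3.2, -0.8, 0.1], [3.2, -0.5, 0.1], [3.2, -0.3, 0.1], [3.3, 0.0, 0.1], [3.3, 0.3, 0.1]
[3.2, 0.5, 0.1], [3.2, 0.8, 0.1], [3.1, 1.0, 0.1], [3.0, 1.3, 0.2], [2.9, 1.5, 0.1]
[2.7, 1.8, 0.2], [2.6, 2.0, 0.1], [2.4, 2.1, 0.2], [2.2, 2.4, 0.1], [2.1, 2.5, 0.2]
roll -0.081 end [ 0.57492996 -0.07041169  0.18975667] 111.9968268863796
```

>>> carry_out([
  [2.6,-2.0,0.1],
  [2.7,-1.8,0.1],
  [2.9,-1.5,0.1],
  [3.0,-1.3,0.1],
  [3.1,-1.0,0.1],
], roll=[-0.081,-0.081,-0.081,-0.081,-0.081], jaw=1)

```text
time_s: 0.6
ee_pos: [0.3041, -0.4765, 0.2092]
tcp_rot: [[0.736, 0.676, -0.0], [0.676, -0.736, 0.001], [0.0, -0.001, -1.0]]
ft_force: [-0.0, 0.6, 0.4]
opening: 0.0918
gripper_force: 0.0
```

>>> carry_out([
  [3.2,-0.8,0.1],
  [3.2,-0.5,0.1],
  [3.2,-0.3,0.1],
  [3.3,0.0,0.1],
  [3.3,0.3,0.1],
], roll=[-0.081,-0.081,-0.081,-0.081,-0.081])

```text
time_s: 1.1
ee_pos: [0.3952, -0.3401, 0.2044]
tcp_rot: [[0.409, 0.912, -0.0], [0.912, -0.409, 0.0], [-0.0, -0.0, -1.0]]
ft_force: [-0.4, 0.7, 0.7]
opening: 0.0921
gripper_force: 0.0
```

>>> carry_out([
  [3.2,0.5,0.1],
  [3.2,0.8,0.1],
  [3.1,1.0,0.1],
  [3.0,1.3,0.2],
  [2.9,1.5,0.1],
], roll=[-0.081,-0.081,-0.081,-0.081,-0.081])

```text
time_s: 1.6
ee_pos: [0.4851, -0.2039, 0.1984]
tcp_rot: [[0.017, 1.0, -0.0], [1.0, -0.017, 0.0], [-0.0, -0.0, -1.0]]
ft_force: [0.0, -1.6, 0.3]
opening: 0.0922
gripper_force: 0.0
```

>>> carry_out([
  [2.7,1.8,0.2],
  [2.6,2.0,0.1],
  [2.4,2.1,0.2],
  [2.2,2.4,0.1],
  [2.1,2.5,0.2],
], roll=[-0.08,-0.08,-0.08,-0.08,-0.08])

```text
time_s: 2.1
ee_pos: [0.5759, -0.0695, 0.1904]
tcp_rot: [[-0.374, 0.927, -0.0], [0.927, 0.374, -0.0], [-0.0, -0.0, -1.0]]
ft_force: [-0.1, 0.5, -0.1]
opening: 0.092
gripper_force: 0.0
```

```bash
python3 - <<'E'
from plan import *
plan(np.array([.5748,-.0704,.145]),111.6,5)
print(p,R[:,0],s['time_s'])
import cv2
for n in('side','top'):
    c=env.get_image(n); cv2.imwrite(f'pics/{n}1.png',c['frame'][...,::-1])
a=cv2.imread('pics/side1.png')[150:330,240:420];b=cv2.imread('pics/top1.png')[120:300,310:490]
cv2.imwrite('pics/a1.png',cv2.resize(np.hstack([a,b]),None,fx=2.2,fy=2.2,interpolation=cv2.INTER_CUBIC))
E
```

```text
[-0.0, -0.0, 0.9], [-0.0, -0.0, 0.9], [-0.0, -0.0, 0.9], [-0.0, -0.1, 0.9], [-0.0, -0.0, 0.9]
roll 0.001 end [ 0.57498121 -0.06988186  0.14539526] 111.67151671973066
[ 0.57590978 -0.06951072  0.19039526] [-3.73926760e-01  9.27458234e-01 -5.10410644e-05] 2.1
```

View pics/a1.png

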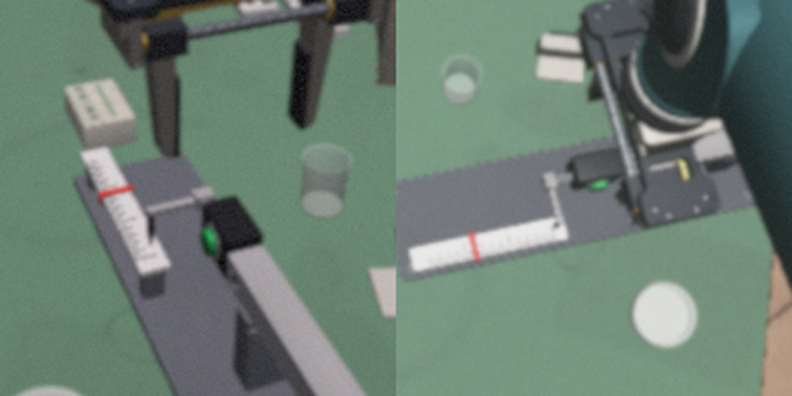

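The gripper stands above the head: side-crop fingertips at (170,150) and (300,125), head at (230,225). The fingers are aligned across the gauge, so I descend.

>>> carry_out([
  [0,-0.1,1.2],
  [0,0,1.2],
  [0,0,1.2],
  [0,0,1.2],
  [0,0,1.0],
], roll=[0.005,0,0,0,0])

```text
time_s: 2.7
ee_pos: [0.5738, -0.0721, 0.131]
tcp_rot: [[-0.364, 0.931, -0.001], [0.931, 0.364, -0.0], [0.0, -0.001, -1.0]]
ft_force: [0.1, -0.5, -0.2]
opening: 0.0918
gripper_force: 0.0
```

>>> carry_out([
  [0,0,1.2],
  [0,0,1.2],
  [0,0,1.2],
  [0,0,1.2],
  [0,0,0.8],
], roll=[0,0,0,0,0])

```text
time_s: 3.2
ee_pos: [0.5741, -0.0713, 0.0752]
tcp_rot: [[-0.365, 0.931, -0.001], [0.931, 0.365, 0.0], [0.001, -0.001, -1.0]]
ft_force: [-0.3, -0.3, 0.8]
opening: 0.0916
gripper_force: 0.0
```

```bash
python3 - <<'E'
from plan import *
print(np.round(p,4),np.round(s['ft_force'],2))
import cv2
from m import *
for n in('side','top'):
    c=env.get_image(n); pickle.dump(c,open(n+'2.pkl','wb')); cv2.imwrite(f'pics/{n}2.png',c['frame'][...,::-1])
a=cv2.imread('pics/side2.png')[200:300,260:380];b=cv2.imread('pics/top2.png')[150:250,330:450]
cv2.imwrite('pics/a2.png',cv2.resize(np.hstack([a,b]),None,fx=3.3,fy=3.3,interpolation=cv2.INTER_CUBIC))
E
```

```text
[ 0.5741 -0.0713  0.0752] [-0.28 -0.27  0.8 ]
```

View pics/a2.png

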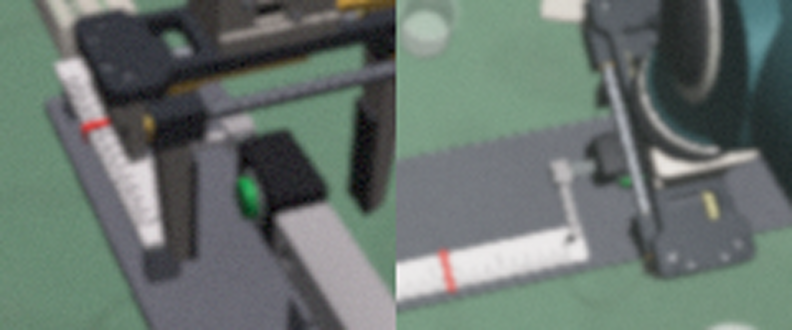

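The fingers straddle the head: side-crop tips at (178,255) and (370,210), button at (248,198). I close the gripper.

>>> carry_out([
  [0,0,0],
  [0,0,0],
  [0,0,0],
  [0,0,0],
  [0,0,0],
], roll=[0,0,0,0,0], jaw=-1, grip_force=25)

```text
time_s: 3.8
ee_pos: [0.5746, -0.0715, 0.0769]
tcp_rot: [[-0.365, 0.931, 0.0], [0.931, 0.365, -0.0], [-0.0, 0.0, -1.0]]
ft_force: [0.1, 0.3, -0.2]
opening: 0.0541
gripper_force: 0.0
```

>>> carry_out([
  [0,0,0],
  [0,0,0],
  [0,0,0],
  [0,0,0],
  [0,0,0],
], roll=[0,0,0,0,0])

```text
time_s: 4.3
ee_pos: [0.5779, -0.0702, 0.0767]
tcp_rot: [[-0.367, 0.93, 0.007], [0.93, 0.367, 0.002], [-0.001, 0.007, -1.0]]
ft_force: [11.4, 2.3, -8.7]
opening: 0.0308
gripper_force: 25.0
```

>>> carry_out([
  [0,0,0],
  [0,0,0],
  [0,0,0],
  [0,0,0],
  [0,0,0],
], roll=[0,0,0,0,0])

```text
time_s: 4.8
ee_pos: [0.5778, -0.0702, 0.0767]
tcp_rot: [[-0.367, 0.93, 0.007], [0.93, 0.367, 0.002], [-0.001, 0.007, -1.0]]
ft_force: [11.1, 2.2, -7.7]
opening: 0.031
gripper_force: 25.0
```

The opening is 31 mm, so the button is in. I relieve the 3.5 mm lateral offset, then start drawing out.

>>> carry_out([
  [0,0.1,0],
  [0,0.1,0],
  [0,0.1,0],
  [0,0.1,0],
  [0,0,0],
], roll=[0,0,0,0,0])

```text
time_s: 5.3
ee_pos: [0.5778, -0.0702, 0.0767]
tcp_rot: [[-0.365, 0.931, -0.001], [0.931, 0.365, -0.001], [-0.0, -0.001, -1.0]]
ft_force: [-0.9, -0.9, 2.9]
opening: 0.031
gripper_force: 25.0
```

>>> carry_out([
  [0.2,0,0],
  [0.4,0,0],
  [0.4,0,0],
  [0.4,0,0],
  [0.4,0,0],
], roll=[0,0,0,0,0])

```text
time_s: 5.8
ee_pos: [0.5712, -0.0535, 0.0767]
tcp_rot: [[-0.365, 0.931, -0.001], [0.931, 0.365, -0.001], [-0.001, -0.001, -1.0]]
ft_force: [-2.0, -4.9, 3.8]
opening: 0.0306
gripper_force: 25.0
```

>>> carry_out([
  [0.8,0,0],
  [0.8,0,0],
  [0.8,0,0],
  [0.8,0,0],
  [0.8,0,0],
], roll=[0,0,0,0,0])

```text
time_s: 6.3
ee_pos: [0.5564, -0.0163, 0.0767]
tcp_rot: [[-0.365, 0.931, -0.001], [0.931, 0.365, -0.001], [-0.001, -0.001, -1.0]]
ft_force: [-2.7, -5.8, 3.9]
opening: 0.0313
gripper_force: 25.0
```

>>> carry_out([
  [0.6,0,0],
  [0.6,0,0],
  [0.5,0,0],
  [0.3,0,0],
  [0.2,0,0],
], roll=[0,0,0,0,0])

```text
time_s: 6.8
ee_pos: [0.5482, 0.0043, 0.0767]
tcp_rot: [[-0.365, 0.931, -0.001], [0.931, 0.365, -0.001], [-0.001, -0.001, -1.0]]
ft_force: [-1.8, -5.5, 4.1]
opening: 0.0313
gripper_force: 25.0
```

```bash
python3 - <<'E'
from plan import *
print(np.round(p,4),np.round(s['ft_force'],2),(p[:2]-[.5778,-.0702])@[-.3681,.9298])
import cv2
from m import *
for n in('side','top'):
    c=env.get_image(n); pickle.dump(c,open(n+'3.pkl','wb')); cv2.imwrite(f'pics/{n}3.png',c['frame'][...,::-1])
a=cv2.imread('pics/side3.png')[205:275,262:342];b=cv2.imread('pics/top3.png')[180:250,310:390]
cv2.imwrite('pics/a3.png',cv2.resize(np.hstack([a,b]),None,fx=5,fy=5,interpolation=cv2.INTER_CUBIC))
E
```

```text
[0.5482 0.0043 0.0767] [-1.79 -5.53  4.08] 0.08013333762210761
```

View pics/a3.png

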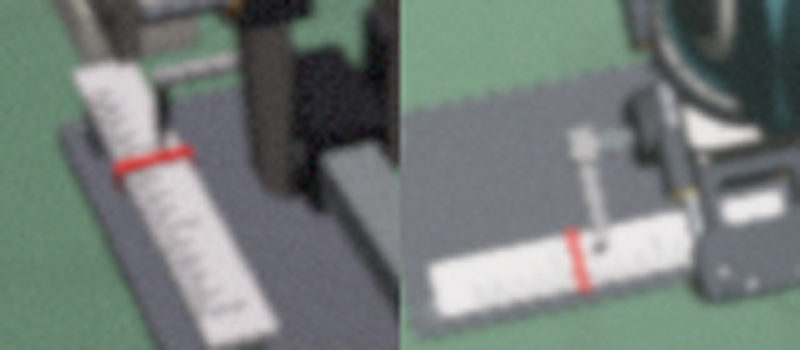

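In the side crop the pointer is just behind the clip, with its shaft near (162,110). In the top crop the pin is at (600,244) and the clip at (578,262), so the pin is short of the clip by about a centimetre. I measure this more finely.

```bash
python3 - <<'E'
from m import *
np.set_printoptions(precision=4,suppress=True,linewidth=200)
for n,win in(('side',(288,216,304,242)),('top',(342,222,356,240))):
    c=pickle.load(open(n+'3.pkl','rb')); g=cv2.cvtColor(c['frame'],cv2.COLOR_RGB2GRAY); x0,y0,x1,y1=win
    print(n,x0,y0);print(g[y0:y1,x0:x1])
ex=np.array([-.3681,.9298]);ey=np.array([-.9298,-.3681])
for n,ws in(('side',(280,228,305,248)),('top',(338,222,355,242))):
    for k in '03':
        c=pickle.load(open(n+k+'.pkl','rb')); a,_=wcen(c,ws,'red',25); q=onz(c,a,.051)[:2]; print(n,k,'clip',a,'x',q@ex,'y',q@ey+.5085)
t=pickle.load(open('top3.pkl','rb'))
for uv in((349.5,228.5),(350,228)):
  for z in(.06,.09): q=onz(t,uv,z)[:2];print(uv,z,q@ex,q@ey+.5085)
E
```

```text
side 288 216
[[ 91  91  99 112 115 114 119 121 121 125 126 128 132 136 141 144]
 [130 121 113 116 119 126 130 133 134 137 140 149 153 156 157 150]
 [180 157 135 126 126 140 141 149 151 151 151 151 155 156 149 139]
 [201 183 154 130 136 145 148 150 152 151 144 130 130 128 122 116]
 [211 198 173 137 129 132 133 129 125 125 120 106 108 105 105 108]
 [214 207 186 153 122 106 106 101 103 108 109 105 104 111 115 115]
 [214 211 198 170 128  86  79  82 100 115 117 113 112 120 119 122]
 [213 213 205 182 138  83  59  75 105 118 123 119 116 111 115 117]
 [213 211 212 196 155  93  49  69  96 108 113 111 109 106 107 108]
 [214 215 211 201 162  95  51  61  83 105 108 112 104 104 106 105]
 [213 213 212 204 163 101  47  54  88  99 101 105 104 105 100 107]
 [209 213 212 201 165 103  52  56  85 103 105 104 105 105 104 106]
 [209 212 215 203 167 111  58  60  86  99 104 106 107 105 106 107]
 [210 211 214 206 173 112  61  70  88 100 103 102 103 103 104 105]
 [204 210 210 206 171 116  77  85 101 106 104 103 106 101 105 104]
 [193 201 211 208 180 133  96 117 127 119 104 106 101 103 104 106]
 [191 206 209 2
[... 1567 characters left out ...]
168 146 144 148 150 142 132 126 128 126 125]
 [164 158 149 134 122 123 123 124 124 120 122 117 120 122]
 [136 125 123 119 115 115 117 120 122 124 122 120 122 126]]
side 0 clip [291.8325 236.5091] x -0.13785013525262566 y 0.04685373990931563
side 3 clip [291.8725 236.471 ] x -0.1377633265810313 y 0.04674407699706595
top 0 clip [345.0918 231.5809] x -0.13574845880055778 y 0.04638235529358059
top 3 clip [345.1021 231.6898] x -0.1357139238314864 y 0.04664544260073844
(349.5, 228.5) 0.06 -0.14681828506468067 0.04233550046307333
(349.5, 228.5) 0.09 -0.1432967873539629 0.04576308824941944
(350, 228) 0.06 -0.148264908784524 0.04141043711867015
(350, 228) 0.09 -0.14469407155646255 0.04486957573492395
```

```bash
python3 - <<'E'
from m import *
np.set_printoptions(precision=4,suppress=True,linewidth=200)
ex=np.array([-.3681,.9298]);ey=np.array([-.9298,-.3681])
s=pickle.load(open('side3.pkl','rb'));t=pickle.load(open('top3.pkl','rb'))
for v in(230.5,231.5,232.5):
    q=onz(s,(294.3,v),.06)[:2]; print(v,q@ex,q@ey+.5085)
for y in(.045,.046):
  for dx in(.006,.008,.010,.012): # expected tip pixels if gap = dx ; clip per view
    r=[]
    for c,cx in((s,-.1378),(t,-.1357)):
        for z in(.06,.09):
            X=(cx-dx)*ex+(y-.5085)*ey; r.append(proj(c,[X[0],X[1],z]))
    print(y,dx,*r)
E
```

```text
230.5 -0.1324787196044776 0.039808579810020284
231.5 -0.13551992085166942 0.040799461829722716
232.5 -0.13854151493589695 0.04178393983145329
0.045 0.006 [293.5653 234.4232] [293.1521 221.8875] [347.6718 230.0192] [348.7551 228.318 ]
0.045 0.008 [293.8859 235.024 ] [293.4785 222.4761] [348.4845 229.8456] [349.5955 228.1385]
0.045 0.01 [294.2077 235.627 ] [293.8061 223.067 ] [349.297  229.6719] [350.4356 227.9591]
0.045 0.012 [294.5307 236.2325] [294.1351 223.6603] [350.1092 229.4983] [351.2755 227.7797]
0.046 0.006 [293.0716 234.5348] [292.6482 221.9965] [347.7655 230.4251] [348.8523 228.7374]
0.046 0.008 [293.3914 235.136 ] [292.9737 222.5856] [348.5784 230.2513] [349.6929 228.5579]
0.046 0.01 [293.7124 235.7395] [293.3005 223.177 ] [349.391  230.0776] [350.5332 228.3784]
0.046 0.012 [294.0346 236.3454] [293.6286 223.7706] [350.2034 229.9039] [351.3733 228.1989]
```

The estimates put the gap at about 9–10 mm. I draw a further 9 mm and look again.

>>> carry_out([
  [0.2,0,0],
  [0.3,0,0],
  [0.2,0,0],
  [0.2,0,0],
  [0,0,0],
], roll=[0,0,0,0,0])

```text
time_s: 7.4
ee_pos: [0.5448, 0.0128, 0.0767]
tcp_rot: [[-0.365, 0.931, -0.001], [0.931, 0.365, -0.001], [-0.001, -0.002, -1.0]]
ft_force: [-3.0, -4.6, 5.9]
opening: 0.031
gripper_force: 25.0
```

```bash
python3 - <<'E'
from plan import *
from m import *
np.set_printoptions(precision=1,suppress=True,linewidth=200)
print(np.round(p,4),np.round(s['ft_force'],2),s['opening'],(p[:2]-[.5778,-.0702])@[-.3681,.9298])
ex=np.array([-.3681,.9298]);ey=np.array([-.9298,-.3681])
fr={}
for n in('side','top'):
    I=[env.get_image(n) for _ in range(4)]; c=I[0]; c['frame']=np.mean([i['frame'] for i in I],0).astype(np.uint8); fr[n]=c; pickle.dump(c,open(n+'4.pkl','wb')); cv2.imwrite(f'pics/{n}4.png',c['frame'][...,::-1])
a=fr['side']['frame'][210:250,272:312];b=fr['top']['frame'][212:252,325:365]
cv2.imwrite('pics/a4.png',cv2.resize(np.hstack([a,b])[...,::-1],None,fx=10,fy=10,interpolation=cv2.INTER_CUBIC))
for n,(x0,y0,x1,y1) in(('side',(284,214,300,242)),('top',(338,223,354,239))):
    print(n,x0,y0);print(fr[n]['frame'][y0:y1,x0:x1].max(2))
for dx in(-.003,0,.003):
    for c,cx in((fr['side'],-.1378),(fr['top'],-.1357)):
        print(dx,[proj(c,[*((cx-dx)*ex+(.0455-.5085)*ey),z]) for z in(.06,.09)])
E
```

```text
[0.5 0.  0.1] [-3.  -4.6  5.9] 0.030978789819283353 0.08927569252333784
side 284 214
[[ 89  85  87  90 101 111 115 116 116 116 120 123 126 128 134 140]
 [107 106 108 111 111 114 118 122 128 131 138 144 149 151 151 150]
 [128 134 141 144 138 124 120 138 148 152 149 148 152 152 145 135]
 [164 174 183 187 171 149 128 135 151 147 137 131 128 126 120 111]
 [200 205 209 211 197 169 136 120 121 119 112 105 109 113 111 111]
 [215 215 216 215 209 182 149 109  92  92  98 108 117 123 126 127]
 [216 216 216 216 215 198 162 110  74  75 101 121 131 134 133 136]
 [215 214 216 216 216 206 174 120  67  65 104 128 134 135 138 135]
 [213 215 215 216 216 210 181 131  70  65 104 129 136 135 137 135]
 [205 213 215 215 216 209 186 135  74  64 102 126 132 132 131 129]
 [203 211 212 214 216 213 190 141  79  61  98 117 123 120 119 115]
 [195 198 206 213 216 215 197 155  90  57  88 106 112 113 113 114]
 [178 188 206 214 216 217 203 161  94  58  85 106 112 113 111 112]
 [175 189 201 212 215 216 205 163  99  68  92 110 113 113 111 111]
 [180 186 191 203 213 217 207 168 110  88 116 126 120 110 112 111]
 [173 180 
[... 1558 characters left out ...]
227 230 230 227 229 229 229 228 227 227 227 226 224]
 [231 232 230 227 226 223 219 224 225 222 223 222 221 220 220 218]
 [227 228 229 227 225 220 218 224 225 220 217 213 207 201 198 195]
 [227 224 224 222 220 219 219 224 224 219 206 192 177 165 158 157]
 [223 220 217 209 203 201 201 205 205 196 174 155 145 136 131 130]
 [207 204 193 178 165 159 156 154 156 152 138 128 130 128 123 121]]
-0.003 [array([291.9, 231.8]), array([291.4, 219.3])]
-0.003 [array([344.1, 231. ]), array([345. , 229.3])]
0 [array([292.4, 232.7]), array([291.9, 220.2])]
0 [array([345.3, 230.7]), array([346.3, 229.1])]
0.003 [array([292.8, 233.6]), array([292.4, 221.1])]
0.003 [array([346.5, 230.5]), array([347.5, 228.8])]
```

View pics/a4.png

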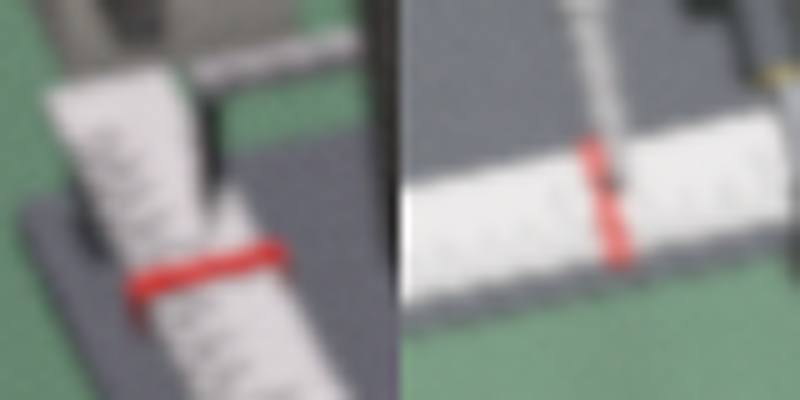

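In the side crop the tip is at (210,220), just above the clip at (208,268). In the top crop the pin is at (612,182), on the clip's right edge, with the clip middle at (606,205). The pointer is close, and I cross-check with depth and a tick comparison.

```bash
python3 - <<'E'
from cloud import *
np.set_printoptions(precision=4,suppress=True,linewidth=200)
ex=np.array([-.3681,.9298]);ey=np.array([-.9298,-.3681])
for n in('side','top'):
  for k in '034':
    c=pickle.load(open(n+k+'.pkl','rb')); X=cloud(c); f=c['frame'].astype(float)
    gx=X[...,:2]@ex+.1357; gy=X[...,:2]@ey+.5085; z=X[...,2]
    red=(f[...,0]-f[...,1:].max(2)>60)&(z>.035)&(z<.065)&(gy>.02)&(gy<.07)
    pin=(f.max(2)<(90 if n=='side' else 185))&(z>.056)&(z<.092)&(gy>.035)&(gy<.056)&(gx>-.11)&(gx<.02)
    for lab,m in(('red',red),('pin',pin)):
        if m.sum(): print(n,k,lab,m.sum(),'gx med %.4f'%np.median(gx[m]),'gy %.4f'%np.median(gy[m]),'z %.4f %.4f %.4f'%tuple(np.percentile(z[m],[5,50,95])))
# pin in side view: points sorted by z
c=pickle.load(open('side4.pkl','rb'));X=cloud(c)
for v in range(219,234):
    for u in(292,293): 
        q=X[v,u]; print(v,u,'gx %.4f gy %.4f z %.4f'%(q[:2]@ex+.1357,q[:2]@ey+.5085,q[2]),end=' | ')
    print()
E
```

```text
side 0 red 40 gx med -0.0019 gy 0.0474 z 0.0483 0.0504 0.0527
side 0 pin 20 gx med -0.0918 gy 0.0446 z 0.0718 0.0819 0.0895
side 3 red 41 gx med -0.0017 gy 0.0467 z 0.0476 0.0507 0.0523
side 3 pin 11 gx med -0.0113 gy 0.0449 z 0.0745 0.0799 0.0901
side 4 red 42 gx med -0.0017 gy 0.0465 z 0.0486 0.0506 0.0520
side 4 pin 14 gx med -0.0035 gy 0.0443 z 0.0735 0.0842 0.0905
top 0 red 25 gx med -0.0003 gy 0.0473 z 0.0496 0.0510 0.0531
top 0 pin 5 gx med -0.0865 gy 0.0462 z 0.0734 0.0797 0.0878
top 3 red 27 gx med -0.0001 gy 0.0477 z 0.0481 0.0516 0.0548
top 3 pin 1 gx med -0.0068 gy 0.0479 z 0.0803 0.0803 0.0803
top 4 red 20 gx med 0.0004 gy 0.0511 z 0.0485 0.0518 0.0542
top 4 pin 1 gx med 0.0028 gy 0.0463 z 0.0842 0.0842 0.0842
219 292 gx 0.0001 gy 0.0446 z 0.0911 | 219 293 gx -0.0029 gy 0.0435 z 0.0928 | 
220 292 gx -0.0025 gy 0.0455 z 0.0907 | 220 293 gx -0.0027 gy 0.0435 z 0.0903 | 
221 292 gx -0.0043 gy 0.0461 z 0.0897 | 221 293 gx -0.0042 gy 0.0441 z 0.0892 | 
222 292 gx -0.0013 gy 0.0452 z 0.0851 | 222 293 gx -0.0022 gy 0.0435 z 0.0853 | 
223 292 gx -0.0035 gy 0.0460 z 0.0844 | 223 293 gx -0.0035 gy 0.0440 z 0.0839 | 
224 292 gx -0.0034 gy 0.0460 z 0.0820 | 224 293 gx -0.0049 gy 0.0445 z 0.0826 | 
225 292 gx -0.0042 gy 0.0463 z 0.0803 | 225 293 gx -0.0039 gy 0.0442 z 0.0795 | 
226 292 gx -0.0029 gy 0.0460 z 0.0769 | 226 293 gx -0.0038 gy 0.0443 z 0.0771 | 
227 292 gx -0.0030 gy 0.0461 z 0.0746 | 227 293 gx -0.0038 gy 0.0443 z 0.0747 | 
228 292 gx -0.0028 gy 0.0461 z 0.0721 | 228 293 gx -0.0025 gy 0.0440 z 0.0713 | 
229 292 gx -0.0007 gy 0.0455 z 0.0680 | 229 293 gx -0.0024 gy 0.0440 z 0.0688 | 
230 292 gx -0.0018 gy 0.0459 z 0.0665 | 230 293 gx 0.0201 gy 0.0374 z 0.0485 | 
231 292 gx -0.0012 gy 0.0458 z 0.0635 | 231 293 gx 0.0172 gy 0.0383 z 0.0483 | 
232 292 gx -0.0026 gy 0.0463 z 0.0623 | 232 293 gx 0.0145 gy 0.0392 z 0.0480 | 
233 292 gx 0.0136 gy 0.0416 z 0.0468 | 233 293 gx 0.0115 gy 0.0401 z 0.0479 |
```

With depth, the pin (allowing for its radius) and the clip agree to within about 1 mm in both views. The grip is still 25 N at a 31 mm opening, so I hand in.

```bash
python3 - <<'E'
from workcell import env
s=env.get_state();print(s['ee_pos'],s['opening'],s['gripper_force'],max(map(abs,s['joint_vel'])))
print(env.sign_off())
E
```

```text
[0.54480767 0.0127778  0.07667745] 0.030738032653804166 25.014705061912537 0.002113212117773415
the job is handed in; nothing more can be done
None
```

I handed the job in with the head gripped at 25 N, the button squeezed in (31 mm opening), the arm at rest and drawn out about 89 mm. By my camera measurements the pointer is within about 1 mm of the clip's middle; the hand-in gave no verdict.

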